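# Pry the spring clip off the revolving tray

## Robot

A 6-joint arm with a two-finger parallel gripper is mounted at the origin on the work surface. World frame = base frame: x ahead of the robot, y to its left, z up, the work surface at z = 0. Lengths are in m, angles in rad, forces in N, time in s.
With the tool pointing down it reaches from about 0.3 to 1 m from the base axis. Payload 5.1 kg.
Tool frame: the origin (TCP) lies midway between the tips of the shut fingers; the grasp point (between the pads) lies 19 mm behind it; z points along the fingers, y is the line along which they close (so a half turn about z gives the same grasp; the last joint's range is limited). The gripper opens to 95 mm and grips with 3 to 60 N. Pads are 20 mm wide; open, the fingers measure 119 mm over their backs; the gripper's body (75 mm by 180 mm) begins 59 mm behind the grasp point.
Start: joints at [-1.236, 0.124, 1.65, -0, 1.367, -0.083], TCP at [0.264, -0.594, 0.215] pointing down, gripper open.
Joint ranges: [-2.61, 2.61], [-1.02, 2.33], [0.03, 2.71], [-1.35, 4.49], [0.32, 2.68], [-2.91, 2.91]. Speed limits (rad/s): [2.57, 2.57, 3.14, 3.14, 3.14, 3.14].

## Interface

Orientations are given as a rotation vector (axis times angle).
In Python, from workcell import state, snapshot, finish_job gives the robot as it stands.
- The arm moves only by the tool apply_moves, never from a script. Its argument "motion" is a list of rows, each a list of 3 entries, a list of its own where there are three numbers: the closure, from 0 (fully open) to 1 (shut), then the shift along the tool's x, y, z in mm, then the turn, a rotation vector about the tool's x, y, z in rad. In form: [[claw, [dx, dy, dz], [wx, wy, wz]], ...]. A call has 1 to 20 rows; each row shifts and turns the commanded pose from where the row before left it, along the tool's axes as they then stand; what a row does not reach is not made up. A row lasts 1/10 s, in which the tool goes at most 50 mm and 8.59 degrees, less where a joint would pass 70% of its speed; a pose out of reach is approached as far as the arm can. A call is refused whole if a number of a shift passes 50 or a number of a turn 0.15, either way. A call with a gripper value outside its range is refused whole. The fingers move at their own pace and stop on an object; "grip_force" is the grip in N (left out, the last holds). Time passes only in rows, so rows that do not move let the fingers close. It gives the time, the measured TCP pose, the force, the opening and the grip force at its end, in the units of the state.
- state(): the state, without advancing time (a new reading comes with each control period).
- snapshot(name): name is "side" or "top"; returns a dict with "pixels" (480x640x3 uint8, red, green, blue), "z_map" (480x640 float32, m along the optical axis (not along the pixel's ray), 0 where there is no reading), "intrinsics" (3x3 intrinsics, pixels), "rvec" (rotation vector, rad) and "tvec" (3), from world to camera coordinates, as OpenCV has them. Camera axes: x right, y down, z forward; pixel columns grow to the right and rows downward; lengths in m; the calibration is good to about 2 mm. A picture is of the moment at which its call begins.
- finish_job(): hands the job in; it is judged then, once.
The state is a dict: "time_s": time; "joints": joint angles; "joint_velocities": joint speeds; "effort": joint torques, N m; "position": TCP position; "tool_rot": TCP orientation; "contact_force": force on the tool from outside, world axes, zero at the start; "ft_torque": the same for the moment, N m; "grip_width": opening from 0.0 (shut) to 1.0 (fully open); "grasp_force": force on a finger pad.
Only numpy, scipy, OpenCV 4.12 (cv2) and the standard library are available. Lean on these libraries where they do the work, as an engineer would, in place of code of your own. Each camera call takes 0.05 s, during which the arm holds its last target. There are 200 camera calls.

## Task

The blue revolving tray from the cabinet is to be taken apart for washing, so its retaining clip must come off. Take the hooked pick from its rest, put the hook into the clip's pull loop and gently draw the sprung clip sideways out of the spindle groove, so that it is left lying in the tray; touch the clip with the pick only. Then lay the pick back in the two forks of its rest the way it lay, hook hanging down, and leave everything else where it is.

Things in the scene. Friction and masses are not known exactly. Their poses are not given: they have to be found in the camera images.
- tray: Blue round tray, 220 mm wide, fixed, does not turn. Origin: centre of its underside, on the shelf; z up. Tray floor 18 mm up, rim top 28 mm up, rim inner radius 106 mm. A grooved brass spindle stands at its centre, held by the clip. The clip's pull loop points along the tray's -x axis, roughly toward the robot; the clip comes out only along that -x direction.
- spindle (a point): Point on the spindle's axis in its groove, 32 mm above the shelf; axes as the tray's. Brass collar of radius 26 mm up to 30 mm above the shelf, then the groove with a steel neck of radius 8 mm, then a head of radius 12 mm from 36 to 44 mm, which keeps the clip from being lifted off.
- clip: Steel spring clip of 4 mm round wire, 59 mm long, about level in the spindle's groove at the start, loose once out. Two sprung arms grip the neck; at the back (-x) is a pull loop closed by a small upright plate. A straight pull of 5 to 10 N along its -x springs the arms open; past the spindle head after 27 mm. Drawn 40 mm it tips onto the tray floor, inside the rim. Origin as clip_center; x points from loop to arms, z up.
- clip_center (a point): The clip's origin (see clip): on the spindle's axis when seated, mid-thickness of the wire
- clip_loop (a point): Centre of the pull loop's opening, 33 mm from the clip's origin along its -x, mid-thickness of the wire. Clear of the collar the opening is 14 mm along x and 12 mm along y; it ends in an upright plate 10 mm high (top 8 mm above this point, outer face 10 mm from it) that the hook pulls on; below it 12 mm are free down to the tray floor
- pick: The hooked pick: orange handle and steel wire hook, about 80 g. Origin, axes and sizes as for pick_grip
- pick_grip (a point): Centre of the pick's handle: grip it here from above across its width. Handle 100 mm long (x), 16 mm wide (y), 18 mm high (z). x points from handle to hook, z up with the hook hanging down. A 5 mm steel wire runs on from the handle along +x to 95 mm from this centre and there bends straight down (flat end 47.5 mm below the handle's centre line).
- pick_hook (a point): Centre of the hook's flat end (radius 2.5 mm): 95 mm along x and 47.5 mm below the handle's centre
- rest: Grey pick rest, fixed, base 96 x 56 mm, with forks at x = +38 and -38 mm (8 mm thick); slots 22 mm wide, mouths flared, floors 51 mm up, tops 75 mm up. Fingers have 68 mm between the forks. The handle lies in both slots, its centre at x = 0 (give or take 6 mm), y = 0, z = 60 mm, hook towards +x. Origin: centre of underside, on the shelf. Stands left or right of the tray.
- funnel: Bystander: green silicone funnel upside down, 84 mm wide, 85 mm high, on the side of the tray away from the pick rest. Origin centre of underside
- coasters: Bystander: bamboo coaster stack, 92 mm wide, 40 mm high. Origin centre of underside
- timer: Bystander: white and red plastic timer, 68 mm wide, 55 mm high. Origin centre of underside
- matchtin: Bystander: match tin, 36 x 54 x 15 mm, lying in the tray on the far side (tray +x) of the spindle. Origin centre of underside
Mind the look-alikes: they are no part of the job. Leave any purple look-alike of the rest alone. Of the things that look like the pick, the larger one is meant.

How it is judged:
By the outcome, as a careful person would: the job done as asked, in the order asked, and still so for the second after the job is handed in, with the robot touching nothing.
It also fails if it takes over 51 s, if anything falls off the work surface, if the arm or the gripper's body presses on something with over 40 N, if the wrist force passes 120 N, or if a joint passes its speed limit or range.

## Working session

There is one attempt and no reset: what is moved stays moved. The work goes in short steps, Python scripts to look and compute and a tool call to move; the robot and the scene stay as the last step left them, time stands still between calls to the robot, and variables do not carry over. Pictures are saved under pics/ and viewed, at most 12 in all, crops included, and the job is handed in when it is done.

Besides the shell and the picture viewer there is one more tool, called after "Call:" as name(argument=value, ...) on one line, values as JSON. apply_moves: Moves the arm, as the interface text tells. Its arguments: {"type":"object","properties":{"motion":{"type":"array","items":{"type":"array"}},"grip_force":{"type":"number"}},"required":["motion"]}

```bash
ls; mkdir -p pics; cat > h.py <<'E'
import numpy as np, cv2
from workcell import state, snapshot, finish_job
def snap(n):
    s=snapshot(n); np.savez('%s.npz'%n,**s); return s
def load(n): return dict(np.load('%s.npz'%n))
def world(s,u,v,z=None):
    R,_=cv2.Rodrigues(s['rvec']);K=s['intrinsics']
    d=np.linalg.inv(K)@np.array([u,v,1.])
    C=-R.T@s['tvec'].ravel(); r=R.T@d
    if z is None: return C+r*s['z_map'][int(v),int(u)]
    return C+r*(z-C[2])/r[2]
def cloud(s):
    R,_=cv2.Rodrigues(s['rvec']);K=s['intrinsics']
    v,u=np.mgrid[:480,:640]; d=np.stack([u,v,np.ones_like(u)],-1)@np.linalg.inv(K).T
    return (d*s['z_map'][...,None]-s['tvec'].ravel())@R
def proj(s,p): return cv2.projectPoints(np.array(p,float).reshape(-1,3),s['rvec'],s['tvec'],s['intrinsics'],None)[0].reshape(-1,2)
E
python3 - <<'E'
from h import *
for n in('side','top'):
    s=snap(n); cv2.imwrite(f'pics/{n}0.png',s['pixels'][...,::-1])
    R,_=cv2.Rodrigues(s['rvec']); print(n,-R.T@s['tvec'].ravel(),R[2],s['intrinsics'][0,0])
print(state())
E
```

```text
pics
side [0.24210237 0.61803376 0.86859557] [ 0.32138007 -0.54036196 -0.77763989] 541.3954380029788
top [0.46826452 0.05256968 1.09637972] [ 0.10538811  0.00486574 -0.99441926] 485.5776741915745
{'time_s': 0.1, 'joints': array([-1.23560352e+00,  1.24424576e-01,  1.65151516e+00, -3.71697912e-05,
        1.36748896e+00, -8.25963300e-02]), 'joint_velocities': array([ 0.0002617 , -0.00093441, -0.00318333,  0.00042117,  0.0010141 ,
        0.00063573]), 'effort': array([ 3.38957152e-04, -4.18881118e+01, -3.61095428e+01,  7.76950037e-02,
        4.61761176e-02, -5.74902037e-05]), 'position': array([ 0.26350923, -0.59356748,  0.21353304]), 'tool_rot': array([-3.07151698e+00, -6.51133961e-01,  4.19757474e-04]), 'contact_force': array([-0.42994718,  0.96102395, -0.63568106]), 'ft_torque': array([-0.01099087,  0.00148593,  0.01267447]), 'grasp_force': 0.0, 'grip_width': 1.0037892169554519}
```

View pics/top0.png

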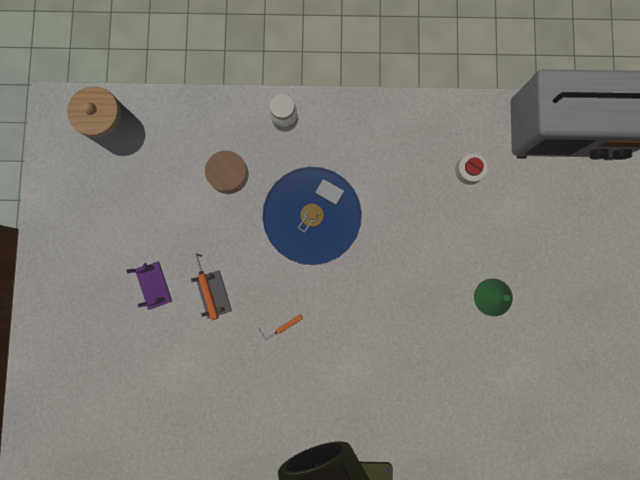

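View pics/side0.png

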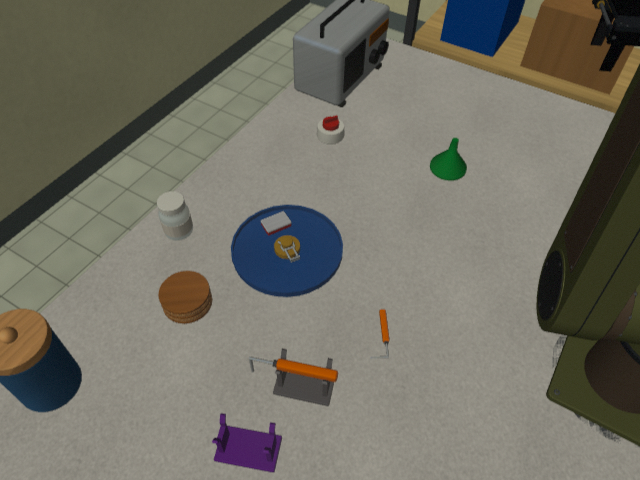

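Top view: the pick candidates are the large orange pick lying in the grey rest (208,297) and a small decoy on the table (288,325). The purple rest look-alike is at (152,286). The tray and spindle are at (312,215), with the clip loop at about (304,227). I choose the pick in the grey rest and check it in a close crop.

```bash
python3 - <<'E'
from h import *
a=load('top');b=load('side')
def crop(s,x,y,w,h,k): return cv2.resize(np.ascontiguousarray(s['pixels'][y:y+h,x:x+w,::-1]),(w*k,h*k),interpolation=cv2.INTER_CUBIC)
# top: pick, clip ; side: pick, clip
c=np.vstack([np.hstack([crop(a,183,245,66,50*1+30,6)[:300*2-180],crop(a,280,180,66,70,6)]) if 0 else np.hstack([crop(a,180,248,66,76,5)[:290*2-200],crop(a,285,190,50,50,8)[:380]][:2]) if 0 else np.hstack([cv2.resize(crop(a,180,248,80,60+20,1),(400,400),interpolation=2)[:300+100],cv2.resize(crop(a,290,195,45,45,1),(400,400),interpolation=2)])])
cv2.imwrite('pics/ctop.png',c)
c=np.hstack([cv2.resize(crop(b,243,335,100,75,1),(400,300),interpolation=2),cv2.resize(crop(b,260,225,60,45,1),(400,300),interpolation=2)])
cv2.imwrite('pics/cside.png',c)
for n,s in(('top',a),('side',b)):
    W=cloud(s);p=s['pixels'].astype(int)
    o=(p[...,0]>150)&(p[...,1]<130)&(p[...,2]<60)&(W[...,2]<.2)&(s['z_map']>0)
    k,l,st,ce=cv2.connectedComponentsWithStats(o.astype(np.uint8))
    for i in range(1,k):
        if st[i,4]<40: continue
        q=W[l==i]; top=q[q[:,2]>np.percentile(q[:,2],85)-.004]; m=top.mean(0);u=np.linalg.svd(top-m)[2][0]
        t=(q-m)@u; print(n,'orange',ce[i].round(),st[i,4],'mean',m.round(4),'dir',u.round(3),'ends',(m+u*t.min()).round(3),(m+u*t.max()).round(3),'zmax',np.percentile(q[:,2],[50,95]).round(4))
    bl=(p[...,2]>p[...,0]+40)&(W[...,2]>.022)&(W[...,2]<.034)&(np.hypot(W[...,0]-.6,W[...,1]-.07)<.2)
    q=W[bl]; A=np.c_[2*q[:,:2],np.ones(len(q))]; x=np.linalg.lstsq(A,(q[:,:2]**2).sum(1),rcond=None)[0]
    print(n,'rim',len(q),x[:2].round(4),np.sqrt(x[2]+x[0]**2+x[1]**2).round(4),q[:,2].mean())
    near=np.hypot(W[...,0]-x[0],W[...,1]-x[1])<.03
    q=W[near&(W[...,2]>.038)&(W[...,2]<.06)]; print('head',len(q),q.mean(0).round(4),q.min(0).round(3),q.max(0).round(3))
    for c_ in ((227,172) if n=='top' else (186,295),): print('coaster',W[c_[1],c_[0]].round(3))
E
```

```text
top orange [207. 296.] 234 mean [0.4518 0.2963 0.0694] dir [-0.944 -0.329 -0.001] ends [0.498 0.312 0.069] [0.408 0.281 0.069] zmax [0.0688 0.0719]
top orange [289. 324.] 106 mean [0.3951 0.1264 0.011 ] dir [-0.54   0.841  0.024] ends [0.411 0.101 0.01 ] [0.378 0.153 0.012] zmax [0.0102 0.0136]
top rim 303 [0.6288 0.082 ] 0.0961 0.026088832130743665
head 92 [0.635  0.0802 0.0431] [0.616 0.07  0.038] [0.646 0.103 0.047]
coaster [0.727 0.27  0.04 ]
side orange [384. 325.] 158 mean [0.3941 0.129  0.0095] dir [-0.557  0.831 -0.001] ends [0.412 0.103 0.01 ] [0.377 0.155 0.009] zmax [0.0092 0.0116]
side orange [307. 369.] 459 mean [0.4512 0.2991 0.0678] dir [-0.946 -0.324  0.001] ends [0.498 0.315 0.068] [0.407 0.284 0.068] zmax [0.0677 0.07  ]
side rim 663 [0.6359 0.083 ] 0.108 0.026136156653028906
head 92 [0.6348 0.0832 0.0422] [0.623 0.072 0.038] [0.646 0.093 0.046]
coaster [0.722 0.281 0.039]
```

View pics/ctop.png

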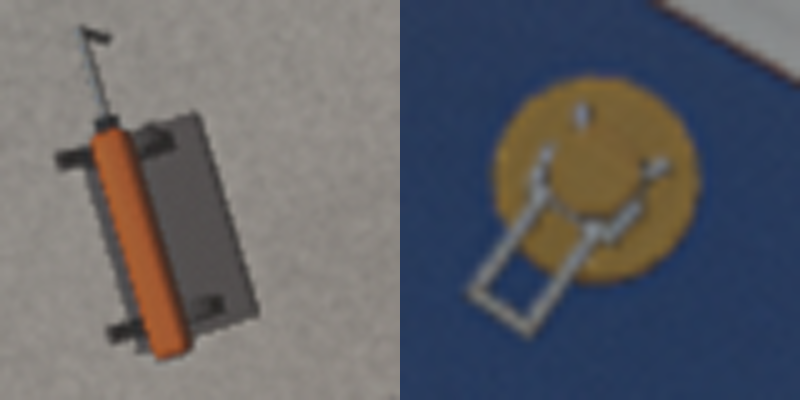

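View pics/cside.png

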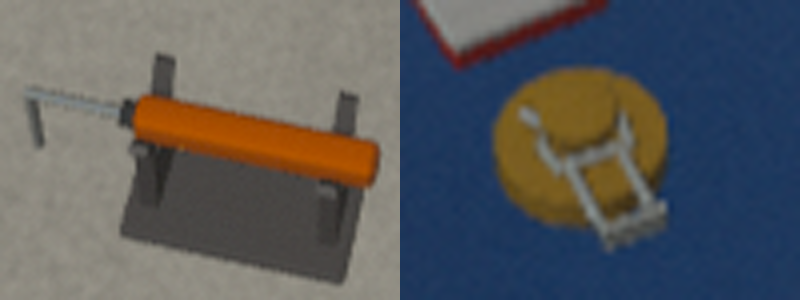

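```bash
python3 - <<'E'
from h import *
a=load('top');b=load('side')
T=lambda x,y:(290+(x-400)/8.889-.5,195+y/8.889-.5)
S=lambda x,y:(260+(x-400)/6.667-.5,225+y/6.667-.5)
w=lambda s,p,z:world(s,p[0],p[1],z)[:2]
h1=w(a,T(597,168),.044);h2=w(b,S(580,102),.044);print('head',h1,h2)
c1=w(a,T(594,178),.030);print('collar',c1)
pa=(w(a,T(470,293),.040)+w(a,T(527,333),.040))/2; pb=(w(b,S(606,233),.04)+w(b,S(665,204),.04))/2
e=w(a,T(470,293),.040)-w(a,T(527,333),.040); f=w(b,S(606,233),.04)-w(b,S(665,204),.04)
print('plate',pa,pb,'widths',np.linalg.norm(e),np.linalg.norm(f),'yaw from edge',np.degrees(np.arctan2(-e[0],e[1])),np.degrees(np.arctan2(-f[0],f[1])))
for h,p in((h1,pa),(h2,pb)): d=h-p;print('d',np.linalg.norm(d),np.degrees(np.arctan2(d[1],d[0])))
# rails direction from top
for q in(((470,293),(540,200)),((527,333),(597,230))):
    d=w(a,T(*q[1]),.032)-w(a,T(*q[0]),.036);print(np.degrees(np.arctan2(d[1],d[0])))
# matchtin edges and whole: cloud
# pick: wire bend
P=lambda x,y:(180+x/5-.5,248+y/5-.5)
Q=lambda x,y:(243+x/4-.5,335+y/4-.5)
print('bend',w(a,P(82,28),.06),w(b,Q(30,92),.06),'end',w(a,P(108,40),.0125),w(b,Q(40,146),.0125))
E
```

```text
head [0.63655856 0.07994697] [0.63637687 0.08080276]
collar [0.63625864 0.08101088]
plate [0.60062088 0.10363797] [0.60091768 0.10548718] widths 0.017261658455711332 0.019707382696546608 yaw from edge -34.18570151372815 -26.074967695885096
d 0.04304392863573194 -33.393855456512874
d 0.04320502417109583 -34.84316895106612
-34.61853168339701
-32.12944900975372
bend [0.54379943 0.32572989] [0.54238104 0.32774102] end [0.54208041 0.3263607 ] [0.54163428 0.32872208]
```

```bash
cat >> h.py <<'E'
from scipy.spatial.transform import Rotation as Ro
def go(tx,ty,tz,yaw):
    """delta to TCP target, after first turning to tool pointing down with given yaw(deg)"""
    s=state();R=Ro.from_rotvec(s['tool_rot']);y=np.radians(yaw)
    G=Ro.from_matrix(np.array([[np.cos(y),np.sin(y),0],[np.sin(y),-np.cos(y),0],[0,0,-1]]).round(12))
    print('turn',(R.inv()*G).as_rotvec().round(4),'then shift mm',(G.inv().apply(np.array([tx,ty,tz])-s['position'])*1000).round(1),'t',s['time_s'],'pos',s['position'].round(4),'F',s['contact_force'].round(1),'grip',round(s['grip_width'],3),round(s['grasp_force'],1),'j',s['joints'].round(2))
E
python3 -c "
from h import *
go(.453,.297,.19,19)"
```

```text
turn [-0.0018 -0.      0.0862] then shift mm [ 469.1 -780.4   23.5] t 0.1 pos [ 0.2635 -0.5936  0.2135] F [-0.4  1.  -0.6] grip 1.004 0.0 j [-1.24  0.12  1.65 -0.    1.37 -0.08]
```

Call:
apply_moves(motion=[[0, [0, 0, 0], [0, 0, 0.086]], [0, [24, -40, 1], [0, 0, 0]], [0, [24, -40, 1], [0, 0, 0]], [0, [24, -40, 1], [0, 0, 0]], [0, [24, -40, 1], [0, 0, 0]], [0, [24, -40, 1], [0, 0, 0]], [0, [24, -40, 1], [0, 0, 0]], [0, [24, -40, 1], [0, 0, 0]], [0, [24, -40, 1], [0, 0, 0]], [0, [24, -40, 1], [0, 0, 0]], [0, [24, -40, 1], [0, 0, 0]], [0, [24, -40, 1], [0, 0, 0]], [0, [24, -40, 1], [0, 0, 0]], [0, [24, -40, 1], [0, 0, 0]], [0, [24, -40, 1], [0, 0, 0]], [0, [24, -40, 1], [0, 0, 0]], [0, [24, -40, 1], [0, 0, 0]], [0, [24, -40, 1], [0, 0, 0]], [0, [24, -40, 1], [0, 0, 0]], [0, [0, 0, 0], [0, 0, 0]]])

```text
time_s: 2.1
position: [0.4373, 0.2314, 0.1958]
tool_rot: [-3.096, -0.528, 0.002]
contact_force: [-0.8, -0.3, -0.0]
grip_width: 1.004
grasp_force: 0.0
```

```bash
python3 -c "
from h import *
go(.453,.297,.11,19)"
```

```text
turn [-0.0012  0.0014  0.0059] then shift mm [ 36.2 -56.9  85.8] t 2.1 pos [0.4373 0.2314 0.1958] F [-0.8 -0.3 -0. ] grip 1.004 0.0 j [ 0.38 -0.21  2.01  0.    1.35  1.61]
```

Call:
apply_moves(motion=[[0, [12, -19, 10], [0, 0, 0.006]], [0, [12, -19, 10], [0, 0, 0]], [0, [12, -19, 10], [0, 0, 0]], [0, [0, 0, 20], [0, 0, 0]], [0, [0, 0, 20], [0, 0, 0]], [0, [0, 0, 0], [0, 0, 0]]])

```text
time_s: 2.7
position: [0.4509, 0.2912, 0.1229]
tool_rot: [3.098, 0.509, -0.011]
contact_force: [0.1, 0.5, -0.0]
grip_width: 1.001
grasp_force: 0.0
```

```bash
python3 -c "
from h import *
go(.453,.297,.041,19)
s=snap('side');c=s['pixels'][300:450,210:410,::-1];cv2.imwrite('pics/c2.png',cv2.resize(c,(800,600),interpolation=2))"
```

```text
turn [ 0.0013  0.0073 -0.0061] then shift mm [ 3.8 -4.9 81.9] t 2.7 pos [0.4509 0.2912 0.1229] F [ 0.1  0.5 -0. ] grip 1.001 0.0 j [ 0.47 -0.05  1.98 -0.    1.21  1.72]
```

View pics/c2.png

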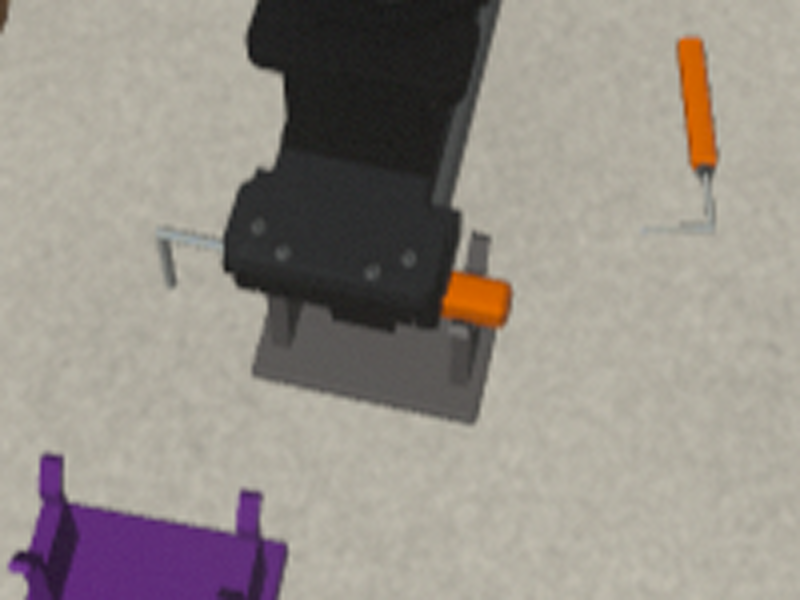

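The gripper sits midway between the grey rest's forks, over the handle (crop 360,290). Descending.

Call:
apply_moves(motion=[[0, [0, 0, 15], [0, 0, 0]], [0, [0, 0, 15], [0, 0, 0]], [0, [0, 0, 15], [0, 0, 0]], [0, [0, 0, 12], [0, 0, 0]], [0, [0, 0, 9], [0, 0, 0]], [0, [0, 0, 4], [0, 0, 0]], [0, [0, 0, 0], [0, 0, 0]], [0, [0, 0, 0], [0, 0, 0]]])

```text
time_s: 3.55
position: [0.4537, 0.2931, 0.0571]
tool_rot: [-3.1, -0.509, -0.001]
contact_force: [-0.6, -0.2, -0.3]
grip_width: 1.003
grasp_force: 0.0
```

```bash
python3 -c "
from h import *
go(.453,.297,.041,19)"
```

```text
turn [-0.0001 -0.0008 -0.0058] then shift mm [ 0.6 -3.9 16.1] t 3.55 pos [0.4537 0.2931 0.0571] F [-0.6 -0.2 -0.3] grip 1.003 0.0 j [ 0.47  0.04  2.02 -0.    1.08  1.72]
```

Call:
apply_moves(motion=[[0, [0, -2, 8], [0, 0, -0.005]], [0, [0, -2, 8], [0, 0, 0]], [0, [0, 0, 0], [0, 0, 0]], [0.5, [0, 0, 0], [0, 0, 0]], [1, [0, 0, 0], [0, 0, 0]], [1, [0, 0, 0], [0, 0, 0]], [1, [0, 0, 0], [0, 0, 0]], [1, [0, 0, 0], [0, 0, 0]], [1, [0, 0, 0], [0, 0, 0]], [1, [0, 0, 0], [0, 0, 0]], [1, [0, 0, 0], [0, 0, 0]], [1, [0, 0, 0], [0, 0, 0]], [1, [0, 0, 0], [0, 0, 0]], [1, [0, 0, 0], [0, 0, 0]]], grip_force=60)

```text
time_s: 4.95
position: [0.4521, 0.2966, 0.0407]
tool_rot: [3.099, 0.517, -0.0]
contact_force: [-0.5, -0.9, -0.2]
grip_width: 0.165
grasp_force: 60.0
```

```bash
python3 -c "
from h import *
go(.453,.297,.041,19)"
```

```text
turn [ 0.0001  0.     -0.0008] then shift mm [ 1.  -0.  -0.3] t 4.95 pos [0.4521 0.2966 0.0407] F [-0.5 -0.9 -0.2] grip 0.165 60.0 j [ 0.48  0.06  2.03 -0.    1.05  1.72]
```

Call:
apply_moves(motion=[[1, [0, 0, -8], [0, 0, 0]], [1, [0, 0, -15], [0, 0, 0]], [1, [0, 0, -15], [0, 0, 0]], [1, [0, 0, -20], [0, 0, 0]], [1, [0, 0, -20], [0, 0, 0]], [1, [0, 0, -22], [0, 0, 0]], [1, [0, 0, 0], [0, 0, 0.12]], [1, [0, 0, 0], [0, 0, 0.12]], [1, [0, 0, 0], [0, 0, 0.12]], [1, [0, 0, 0], [0, 0, 0.12]], [1, [0, 0, 0], [0, 0, 0.12]], [1, [0, 0, 0], [0, 0, 0.12]], [1, [0, 0, 0], [0, 0, 0.12]], [1, [0, 0, 0], [0, 0, 0.085]], [1, [0, 0, 0], [0, 0, 0]], [1, [0, 0, 0], [0, 0, 0]]])

```text
time_s: 6.55
position: [0.4524, 0.2969, 0.1419]
tool_rot: [-3.004, 0.917, -0.002]
contact_force: [0.1, 1.0, -0.2]
grip_width: 0.165
grasp_force: 60.0
```

```bash
python3 -c "
from h import *
go(.5302,.1521,.11,-34)"
```

```text
turn [-0.0015 -0.0008  0.001 ] then shift mm [145.5  76.6  31.9] t 6.55 pos [0.4524 0.2969 0.1419] F [ 0.1  1.  -0.2] grip 0.165 60.0 j [ 0.48 -0.06  1.96  0.    1.24  2.64]
```

Call:
apply_moves(motion=[[1, [18, 9, 4], [0, 0, 0]], [1, [18, 10, 4], [0, 0, 0]], [1, [18, 10, 4], [0, 0, 0]], [1, [18, 10, 4], [0, 0, 0]], [1, [18, 10, 4], [0, 0, 0]], [1, [18, 9, 4], [0, 0, 0]], [1, [18, 9, 4], [0, 0, 0]], [1, [19.5, 9.5, 4], [0, 0, 0]], [1, [0, 0, 0], [0, 0, 0]], [1, [0, 0, 0], [0, 0, 0]], [1, [0, 0, 0], [0, 0, 0]]])

```text
time_s: 7.65
position: [0.5296, 0.1525, 0.1091]
tool_rot: [-3.004, 0.918, -0.0]
contact_force: [-0.1, -0.0, -0.8]
grip_width: 0.164
grasp_force: 60.0
```

```bash
python3 - <<'E'
from h import *
go(.5302,.1521,.11,-34)
a=snap('top');b=snap('side')
x,y=270,190
c=np.hstack([cv2.resize(a['pixels'][190:246,278:334,::-1],(400,400),interpolation=2),cv2.resize(b['pixels'][205:275,255:325,::-1],(400,400),interpolation=2)])
cv2.imwrite('pics/c3.png',c)
E
```

```text
turn [-0.0005  0.      0.0003] then shift mm [ 0.7  0.  -0.9] t 7.65 pos [0.5296 0.1525 0.1091] F [-0.1 -0.  -0.8] grip 0.164 60.0 j [ 0.18 -0.    1.97  0.    1.18  2.35]
```

View pics/c3.png

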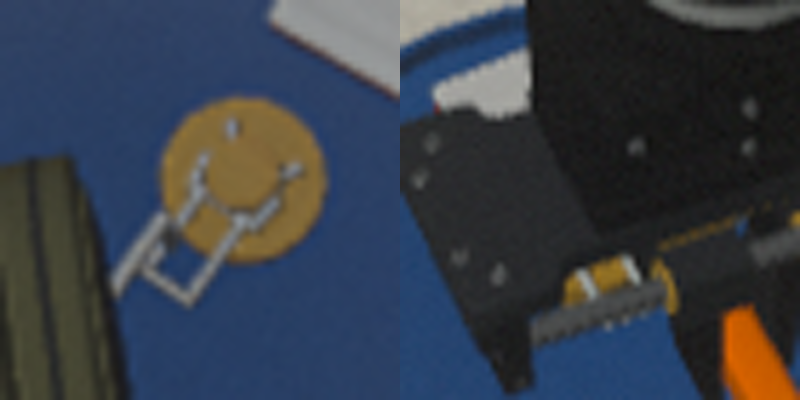

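```bash
python3 - <<'E'
from h import *
a=load('top')
d=np.array([.829,-.559]);tcp=np.array([.5296,.1525]);h=tcp+.095*d
q=proj(a,[[*h,.1281+.0025],[*h,.0806],[*(np.array([.6364,.0806])-.033*d),.032]]);print(((q+.5-[278,190])*7.143).round(1))
for p in((163,217),): print(world(a,278+p[0]/7.143-.5,190+p[1]/7.143-.5,.1306),h)
E
```

```text
[[165.9 219.9]
 [173.5 244.3]
 [181.5 263.7]]
[0.60915873 0.10021957 0.1306    ] [0.608355 0.099395]
```

The hook bend sits at crop (163,217) as predicted, and the loop opening is at about (183,261), so they line up within about 1 mm. Lowering.

Call:
apply_moves(motion=[[1, [1, 0, 8], [0, 0, 0]], [1, [0, 0, 10], [0, 0, 0]], [1, [0, 0, 10], [0, 0, 0]], [1, [0, 0, 10], [0, 0, 0]], [1, [0, 0, 2], [0, 0, 0]], [1, [0, 0, 0], [0, 0, 0]], [1, [0, 0, 0], [0, 0, 0]]])

```text
time_s: 8.45
position: [0.5309, 0.1513, 0.0688]
tool_rot: [-3.004, 0.92, -0.001]
contact_force: [0.9, -0.3, -0.6]
grip_width: 0.164
grasp_force: 60.0
```

```bash
python3 - <<'E'
from h import *
go(.5306,.1518,.0525,-34)
a=snap('top')
cv2.imwrite('pics/c4.png',cv2.resize(a['pixels'][205:240,283:333,::-1],(800,560),interpolation=2))
E
```

```text
turn [-0.0003 -0.0003 -0.0008] then shift mm [-0.5 -0.2 16.3] t 8.45 pos [0.5309 0.1513 0.0688] F [ 0.9 -0.3 -0.6] grip 0.164 60.0 j [0.18 0.05 1.99 0.   1.1  2.35]
```

View pics/c4.png

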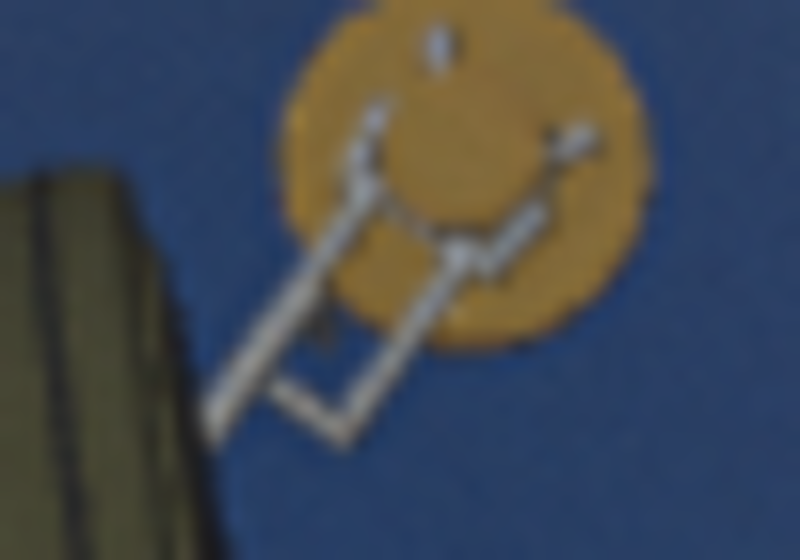

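```bash
python3 - <<'E'
from h import *
a=load('top')
d=np.array([.829,-.559]);h=np.array([.5309,.1513])+.095*d;S=np.array([.6364,.0806])
n=np.array([.559,.829])
L=S-.033*d
q=proj(a,[[*h,.0903],[*h,.0403],[*h,.032],[*h,.024],[*L,.032],[*(L-.010*d+.008*n),.04],[*(L-.010*d-.008*n),.04]]);print(((q+.5-[283,205])*16).round(0))
E
```

```text
[[315. 287.]
 [330. 338.]
 [333. 346.]
 [335. 354.]
 [326. 351.]
 [234. 369.]
 [330. 436.]]
```

Hook end is at crop (325,338) and the loop opening's centre at about (338,357), so the hook is inside the opening. Lowering into it.

Call:
apply_moves(motion=[[1, [-0.5, 0, 4], [0, 0, 0]], [1, [0, 0, 4], [0, 0, 0]], [1, [0, 0, 4], [0, 0, 0]], [1, [0, 0, 4], [0, 0, 0]], [1, [0, 0, 0], [0, 0, 0]], [1, [0, 0, 0], [0, 0, 0]]])

```text
time_s: 9.1
position: [0.5301, 0.1516, 0.0524]
tool_rot: [3.004, -0.92, -0.001]
contact_force: [0.6, -0.3, -1.6]
grip_width: 0.164
grasp_force: 60.0
```

Call:
apply_moves(motion=[[1, [-2, 0, 0], [0, 0, 0]], [1, [-1.5, 0, 0], [0, 0, 0]], [1, [-1, 0, 0], [0, 0, 0]], [1, [-1, 0, 0], [0, 0, 0]], [1, [-1, 0, 0], [0, 0, 0]], [1, [0, 0, 0], [0, 0, 0]]])

```text
time_s: 9.7
position: [0.5254, 0.155, 0.053]
tool_rot: [-3.004, 0.919, -0.002]
contact_force: [1.8, -2.4, -0.4]
grip_width: 0.162
grasp_force: 60.0
```

Call:
apply_moves(motion=[[1, [-1, 0, 0], [0, 0, 0]], [1, [-1, 0, 0], [0, 0, 0]], [1, [-1, 0, 0], [0, 0, 0]], [1, [0, 0, 0], [0, 0, 0]]])

```text
time_s: 10.1
position: [0.5231, 0.1567, 0.0531]
tool_rot: [-3.004, 0.92, -0.003]
contact_force: [2.3, -1.3, -0.3]
grip_width: 0.164
grasp_force: 60.0
```

Call:
apply_moves(motion=[[1, [-1, 0, 0], [0, 0, 0]], [1, [-1, 0, 0], [0, 0, 0]], [1, [-1, 0, 0], [0, 0, 0]], [1, [-1, 0, 0], [0, 0, 0]], [1, [0, 0, 0], [0, 0, 0]]])

```text
time_s: 10.6
position: [0.5182, 0.1594, 0.0523]
tool_rot: [3.004, -0.919, -0.002]
contact_force: [0.4, 0.5, -0.4]
grip_width: 0.165
grasp_force: 60.0
```

Call:
apply_moves(motion=[[1, [-1, 0, 0], [0, 0, 0]], [1, [-1, 0, 0], [0, 0, 0]], [1, [-1, 0, 0], [0, 0, 0]], [1, [-1, 0, 0], [0, 0, 0]], [1, [0, 0, 0], [0, 0, 0]]])

```text
time_s: 11.1
position: [0.5156, 0.1615, 0.0526]
tool_rot: [-3.004, 0.92, 0.0]
contact_force: [0.2, 0.6, -0.7]
grip_width: 0.163
grasp_force: 60.0
```

```bash
python3 - <<'E'
from h import *
go(.5306,.1518,.0525,-34)
a=snap('top')
cv2.imwrite('pics/c5.png',cv2.resize(a['pixels'][200:245,273:333,::-1],(800,600),interpolation=2))
E
```

```text
turn [ 0.      0.0001 -0.0007] then shift mm [17.9 -0.4  0.1] t 11.1 pos [0.5156 0.1615 0.0526] F [ 0.2  0.6 -0.7] grip 0.163 60.0 j [0.2  0.04 2.03 0.   1.07 2.37]
```

View pics/c5.png

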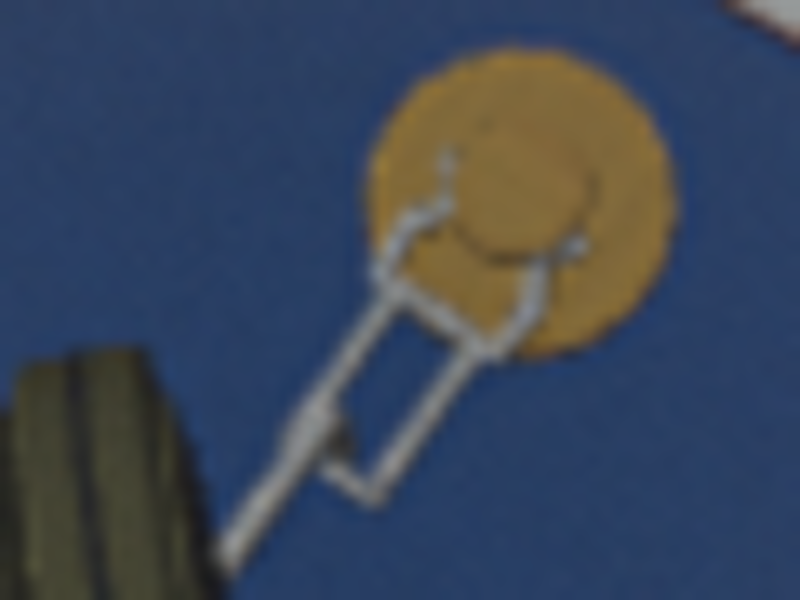

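The clip has come out about 13 mm, with the hook bearing on the plate at crop (335,450). Continuing gently.

Call:
apply_moves(motion=[[1, [-1, 0, 0], [0, 0, 0]], [1, [-1, 0, 0], [0, 0, 0]], [1, [-1, 0, 0], [0, 0, 0]], [1, [-1, 0, 0], [0, 0, 0]], [1, [-1, 0, 0], [0, 0, 0]], [1, [-1, 0, 0], [0, 0, 0]], [1, [0, 0, 0], [0, 0, 0]]])

```text
time_s: 11.85
position: [0.5106, 0.1648, 0.0526]
tool_rot: [-3.004, 0.92, 0.0]
contact_force: [-0.6, 0.3, -0.7]
grip_width: 0.164
grasp_force: 60.0
```

Call:
apply_moves(motion=[[1, [-1, 0, 0], [0, 0, 0]], [1, [-1, 0, 0], [0, 0, 0]], [1, [-1, 0, 0], [0, 0, 0]], [1, [-1, 0, 0], [0, 0, 0]], [1, [-1, 0, 0], [0, 0, 0]], [1, [-1, 0, 0], [0, 0, 0]], [1, [-1, 0, 0], [0, 0, 0]], [1, [-1, 0, 0], [0, 0, 0]], [1, [0, 0, 0], [0, 0, 0]]])

```text
time_s: 12.75
position: [0.504, 0.1693, 0.0526]
tool_rot: [-3.004, 0.92, 0.0]
contact_force: [0.2, -0.5, -0.5]
grip_width: 0.165
grasp_force: 60.0
```

Call:
apply_moves(motion=[[1, [-1, 0, 0], [0, 0, 0]], [1, [-1, 0, 0], [0, 0, 0]], [1, [-1, 0, 0], [0, 0, 0]], [1, [-1, 0, 0], [0, 0, 0]], [1, [-1, 0, 0], [0, 0, 0]], [1, [-1, 0, 0], [0, 0, 0]], [1, [-1, 0, 0], [0, 0, 0]], [1, [-1, 0, 0], [0, 0, 0]], [1, [-1, 0, 0], [0, 0, 0]], [1, [-1, 0, 0], [0, 0, 0]], [1, [-1, 0, 0], [0, 0, 0]], [1, [0, 0, 0], [0, 0, 0]], [1, [0, 0, 0], [0, 0, 0]]])

```text
time_s: 14.05
position: [0.495, 0.1754, 0.0527]
tool_rot: [-3.004, 0.92, 0.0]
contact_force: [-0.1, -0.7, -0.5]
grip_width: 0.165
grasp_force: 60.0
```

```bash
python3 - <<'E'
from h import *
go(.5306,.1518,.0525,-34)
a=snap('top');b=snap('side')
cv2.imwrite('pics/c6.png',np.hstack([cv2.resize(a['pixels'][200:260,268:328,::-1],(400,400),interpolation=2),cv2.resize(b['pixels'][220:300,255:335,::-1],(400,400),interpolation=2)]))
E
```

```text
turn [-0.      0.     -0.0007] then shift mm [42.8 -0.4  0.2] t 14.05 pos [0.495  0.1754 0.0527] F [-0.1 -0.7 -0.5] grip 0.165 60.0 j [0.24 0.01 2.06 0.   1.07 2.4 ]
```

View pics/c6.png

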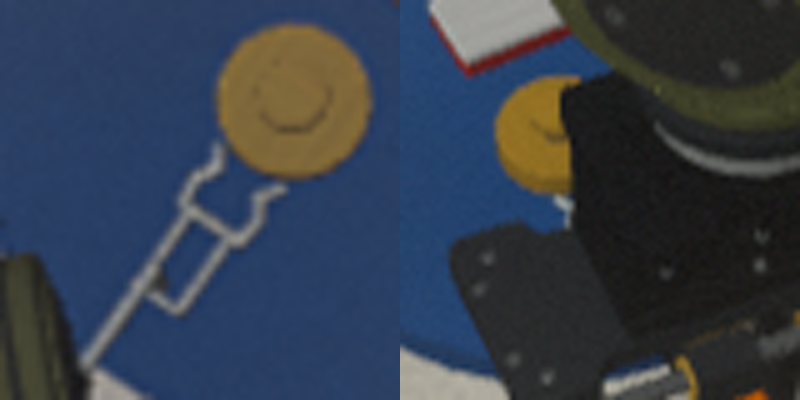

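Call:
apply_moves(motion=[[1, [-1, 0, 0], [0, 0, 0]], [1, [-1, 0, 0], [0, 0, 0]], [1, [-1, 0, 0], [0, 0, 0]], [1, [-1, 0, 0], [0, 0, 0]], [1, [-1, 0, 0], [0, 0, 0]], [1, [0, 0, 0], [0, 0, 0]], [1, [0, 0, 0], [0, 0, 0]], [1, [2, 0, 0], [0, 0, 0]], [1, [0, 0, 0], [0, 0, 0]]])

```text
time_s: 15.05
position: [0.4927, 0.177, 0.0527]
tool_rot: [-3.004, 0.92, -0.0]
contact_force: [-0.7, 0.3, -0.2]
grip_width: 0.162
grasp_force: 60.0
```

```bash
python3 - <<'E'
from h import *
go(.5306,.1518,.0525,-34)
a=snap('top')
cv2.imwrite('pics/c7.png',cv2.resize(a['pixels'][205:253,268:332,::-1],(800,600),interpolation=2))
W=cloud(a);p=a['pixels'].astype(int);d=np.array([.829,-.559]);r=(W[...,:2]-[.6364,.0806]);X=r@d;Y=r@[.559,.829]
m=(p[...,2]-p[...,0]<25)&(p.min(-1)>85)&(X<-.024)&(X>-.1)&(abs(Y)<.02)&(W[...,2]<.06)
for x in np.arange(-.095,-.02,.01):
    k=m&(X>x)&(X<x+.01); print(round(x,3),k.sum(),np.median(W[k][:,2]).round(4) if k.any() else '')
E
```

```text
turn [-0.0001 -0.0001 -0.001 ] then shift mm [45.5 -0.3  0.2] t 15.05 pos [0.4927 0.177  0.0527] F [-0.7  0.3 -0.2] grip 0.162 60.0 j [ 0.24  0.01  2.06 -0.    1.07  2.41]
-0.095 5 0.0277
-0.085 10 0.0223
-0.075 16 0.0211
-0.065 15 0.0212
-0.055 25 0.0218
-0.045 16 0.0203
-0.035 7 0.0216
-0.025 0
```

View pics/c7.png

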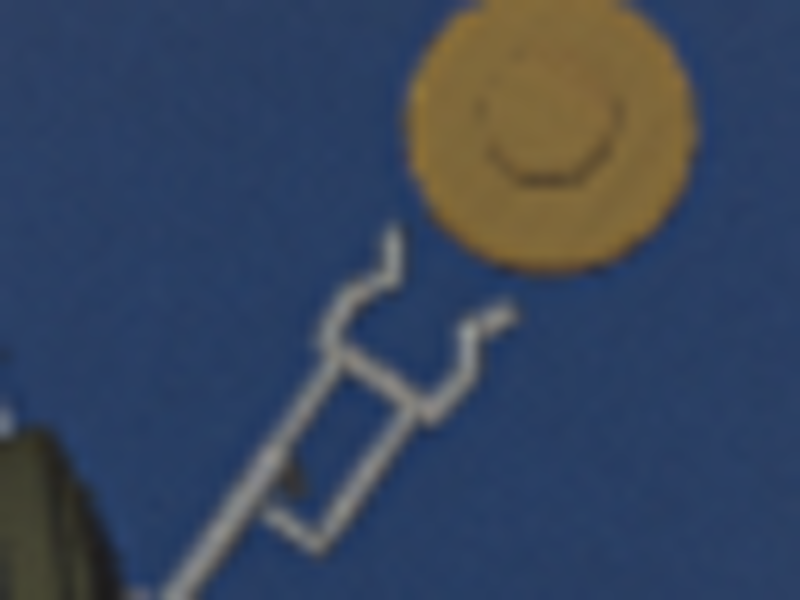

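The clip lies flat on the tray floor, clear of the collar. Lifting the hook out and heading back to the rest.

Call:
apply_moves(motion=[[1, [0, 0, -5], [0, 0, 0]], [1, [0, 0, -5], [0, 0, 0]], [1, [0, 0, -10], [0, 0, 0]], [1, [0, 0, -15], [0, 0, 0]], [1, [0, 0, -20], [0, 0, 0]], [1, [0, 0, -20], [0, 0, 0]], [1, [0, 0, -17], [0, 0, 0]], [1, [0, 0, 0], [0, 0, -0.12]], [1, [0, 0, 0], [0, 0, -0.12]], [1, [0, 0, 0], [0, 0, -0.12]], [1, [0, 0, 0], [0, 0, -0.12]], [1, [0, 0, 0], [0, 0, -0.12]], [1, [0, 0, 0], [0, 0, -0.12]], [1, [0, 0, 0], [0, 0, -0.12]], [1, [0, 0, 0], [0, 0, -0.086]], [1, [0, 0, 0], [0, 0, 0]], [1, [0, 0, 0], [0, 0, 0]]])

```text
time_s: 16.8
position: [0.4928, 0.1771, 0.1457]
tool_rot: [-3.099, -0.516, -0.002]
contact_force: [-0.1, -0.2, -0.9]
grip_width: 0.163
grasp_force: 60.0
```

```bash
python3 - <<'E'
from h import *
go(.4521,.2966,.1407,19)
E
```

```text
turn [ 0.0001 -0.0014 -0.0016] then shift mm [   0.4 -126.2    5. ] t 16.8 pos [0.4928 0.1771 0.1457] F [-0.1 -0.2 -0.9] grip 0.163 60.0 j [ 0.24 -0.1   2.   -0.    1.25  1.48]
```

Call:
apply_moves(motion=[[1, [0, -14, 0], [0, 0, 0]], [1, [0, -16, 0], [0, 0, 0]], [1, [0, -16, 0], [0, 0, 0]], [1, [0, -16, 0], [0, 0, 0]], [1, [0, -16, 0], [0, 0, 0]], [1, [0, -16, 0], [0, 0, 0]], [1, [0, -16, 0], [0, 0, 0]], [1, [0, -16, 5], [0, 0, 0]], [1, [0, 0, 0], [0, 0, 0]], [1, [0, 0, 0], [0, 0, 0]], [1, [0, 0, 0], [0, 0, 0]]])

```text
time_s: 17.9
position: [0.4515, 0.2959, 0.1395]
tool_rot: [3.098, 0.518, -0.0]
contact_force: [-0.1, 0.1, -0.1]
grip_width: 0.169
grasp_force: 60.0
```

```bash
python3 - <<'E'
from h import *
go(.4521,.2966,.0407,19)
b=snap('side')
# handle axis pitch/position check against expected
W=cloud(b);p=b['pixels'].astype(int)
o=(p[...,0]>150)&(p[...,1]<130)&(p[...,2]<60)&(W[...,2]>.08)&(W[...,2]<.25)
q=W[o];print(len(q)); m=q.mean(0);u=np.linalg.svd(q-m)[2][0];print(m,u)
cv2.imwrite('pics/c8.png',cv2.resize(b['pixels'][280:430,200:400,::-1],(800,600),interpolation=2))
E
```

```text
turn [ 0.0003  0.0003 -0.0002] then shift mm [ 0.8 -0.5 98.8] t 17.9 pos [0.4515 0.2959 0.1395] F [-0.1  0.1 -0.1] grip 0.169 60.0 j [ 0.48 -0.06  1.97 -0.    1.23  1.72]
204
[0.42162433 0.29207179 0.16574522] [-0.93250852 -0.36001528 -0.02858077]
```

View pics/c8.png

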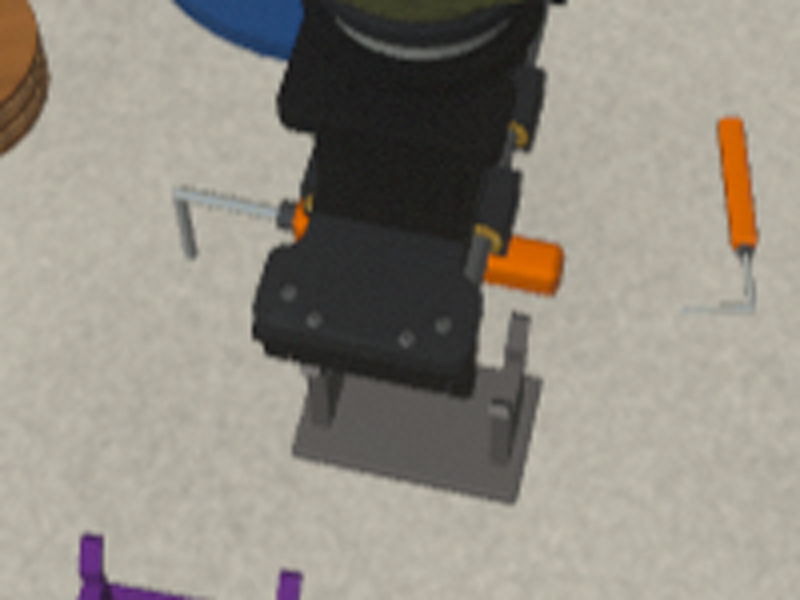

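The pick is level above the grey rest, hook hanging down at crop (190,250). Lowering.

Call:
apply_moves(motion=[[1, [0.5, -0.5, 14], [0, 0, 0]], [1, [0, 0, 16], [0, 0, 0]], [1, [0, 0, 16], [0, 0, 0]], [1, [0, 0, 12], [0, 0, 0]], [1, [0, 0, 10], [0, 0, 0]], [1, [0, 0, 8], [0, 0, 0]], [1, [0, 0, 8], [0, 0, 0]], [1, [0, 0, 6], [0, 0, 0]], [1, [0, 0, 4], [0, 0, 0]], [1, [0, 0, 2], [0, 0, 0]], [1, [0, 0, 0], [0, 0, 0]], [1, [0, 0, 0], [0, 0, 0]]])

```text
time_s: 19.15
position: [0.4521, 0.297, 0.0441]
tool_rot: [-3.098, -0.519, -0.001]
contact_force: [0.5, -0.6, 0.5]
grip_width: 0.165
grasp_force: 60.0
```

```bash
python3 - <<'E'
from h import *
go(.4521,.2966,.0407,19)
E
```

```text
turn [-0.0001 -0.0008  0.0002] then shift mm [-0.1  0.4  3.4] t 19.15 pos [0.4521 0.297  0.0441] F [ 0.5 -0.6  0.5] grip 0.165 60.0 j [ 0.48  0.06  2.03 -0.    1.06  1.72]
```

Call:
apply_moves(motion=[[1, [0, 0, 1], [0, 0, 0]], [1, [0, 0, 1], [0, 0, 0]], [1, [0, 0, 1], [0, 0, 0]], [1, [0, 0, 0], [0, 0, 0]], [0.8, [0, 0, 0], [0, 0, 0]], [0.7, [0, 0, 0], [0, 0, 0]], [0.5, [0, 0, 0], [0, 0, 0]], [0.3, [0, 0, 0], [0, 0, 0]], [0.2, [0, 0, 0], [0, 0, 0]], [0.2, [0, 0, 0], [0, 0, 0]], [0.2, [0, 0, 0], [0, 0, 0]], [0.2, [0, 0, 0], [0, 0, 0]]], grip_force=10)

```text
time_s: 20.35
position: [0.4518, 0.2968, 0.0407]
tool_rot: [-3.098, -0.519, -0.0]
contact_force: [-0.8, 0.6, 0.3]
grip_width: 0.732
grasp_force: 0.0
```

Call:
apply_moves(motion=[[0.2, [0, 0, -8], [0, 0, 0]], [0.2, [0, 0, -15], [0, 0, 0]], [0.2, [0, 0, -25], [0, 0, 0]], [0.2, [0, 0, -30], [0, 0, 0]], [0.2, [0, 0, -30], [0, 0, 0]], [0.2, [0, 20, -20], [0, 0, 0]], [0.2, [-20, 40, 0], [0, 0, 0]], [0.2, [-20, 40, 0], [0, 0, 0]], [0.2, [-20, 40, 0], [0, 0, 0]], [0.2, [-20, 40, 0], [0, 0, 0]], [0.2, [-20, 40, 0], [0, 0, 0]], [0.2, [-10, 40, 0], [0, 0, 0]], [0.2, [-10, 40, 0], [0, 0, 0]], [0.2, [0, 40, 0], [0, 0, 0]], [0.2, [0, 0, 0], [0, 0, 0]], [0.2, [0, 0, 0], [0, 0, 0]]])

```text
time_s: 21.95
position: [0.4494, -0.0643, 0.1699]
tool_rot: [3.099, 0.516, 0.002]
contact_force: [0.5, 0.4, 0.5]
grip_width: 0.801
grasp_force: 0.0
```

```bash
python3 - <<'E'
from h import *
go(.4521,.2966,.0407,19)
a=snap('top');b=snap('side')
for n,s in(('top',a),('side',b)):
    W=cloud(s);p=s['pixels'].astype(int)
    o=(p[...,0]>150)&(p[...,1]<130)&(p[...,2]<60)&(W[...,2]<.2)&(W[...,1]>.2)
    q=W[o];top=q[q[:,2]>np.percentile(q[:,2],85)-.004]; m=top.mean(0);u=np.linalg.svd(top-m)[2][0];t=(q-m)@u
    print(n,len(q),m.round(4),u.round(3),(m+u*t.min()).round(3),(m+u*t.max()).round(3))
cv2.imwrite('pics/c9.png',np.hstack([cv2.resize(a['pixels'][180:330,180:330,::-1],(400,400),interpolation=2),cv2.resize(b['pixels'][230:400,230:400,::-1],(400,400),interpolation=2)]))
E
```

```text
turn [ 0.0004 -0.0012 -0.0018] then shift mm [ 120.1 -340.4  129.2] t 21.95 pos [ 0.4494 -0.0643  0.1699] F [0.5 0.4 0.5] grip 0.801 0.0 j [-0.26 -0.3   2.12  0.    1.32  0.98]
top 247 [0.4528 0.2979 0.0692] [-0.945 -0.328  0.001] [0.498 0.313 0.069] [0.407 0.282 0.069]
side 512 [0.4513 0.3006 0.0677] [-0.946 -0.324 -0.001] [0.497 0.316 0.068] [0.406 0.285 0.068]
```

View pics/c9.png

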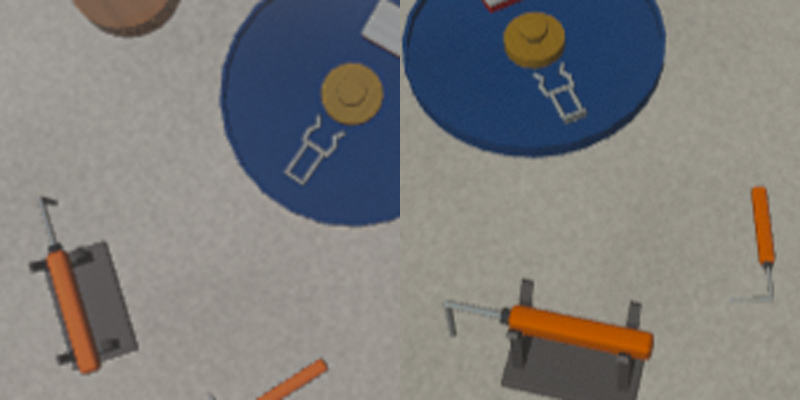

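The pick lies in both forks as it did at first, hook down, and the clip lies free in the tray (top crop 305,150). Handing in.

```bash
python3 -c "
from h import *
print(finish_job())"
```

```text
the job is handed in; nothing more can be done
None
```

The clip is off the spindle and lying flat in the tray, the pick is back in both forks of its grey rest within about 2 mm of where it lay, hook down, and the job was handed in at about 22 s.

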